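# Stand the chocolate plaque on the empty easel, edges only

## Robot

A 7-joint arm with a two-finger parallel gripper is mounted at the origin on the work surface. World frame = base frame: x ahead of the robot, y to its left, z up, the work surface at z = 0. Lengths are in m, angles in rad, forces in N, time in s.
With the tool pointing down it reaches from about 0.35 to 0.9 m from the base axis. Payload 8.1 kg.
Tool frame: the origin (TCP) lies at the very end of the fingers, on their centre line; the grasp point (between the pads) lies arm.hold_point_z behind it (arm.hold_point_z is the distance from the TCP to the grasp point, in m); z points along the fingers, y is the line along which they close (so a half turn about z gives the same grasp; the last joint's range is limited). The gripper opens to 92 mm and grips with 3 to 60 N. Pads are 19 mm wide; open, the fingers measure 130 mm over their backs; the gripper's body (75 mm by 190 mm) begins 47 mm behind the grasp point.
Start: joints at [1.173, 0.434, 0.025, 1.573, -0.012, 1.134, -0.075], TCP at [0.182, -0.598, 0.227] pointing down, gripper open.
Joint ranges: [-2.62, 2.62], [-0.44, 2.09], [-1.27, 1.32], [0.08, 2.57], [-1.32, 4.46], [0.12, 2], [-2.74, 2.74]. Speed limits (rad/s): [2.22, 2.22, 3.01, 3.01, 3.14, 3.14, 3.14].

## Interface

Orientations are given as a rotation vector (axis times angle).
In Python, from cell import arm, vision, job, cut_out gives the robot as it stands. The module is installed in compiled form; this text tells all that it offers.
- The arm moves only by the tool play_rows, never from a script. Its argument "increments" is text: rows parted by semicolons, each of 5 numbers parted by spaces: the shift along the tool's x, y, z in cm, then the turn about the tool's z in degrees, then the opening, from -1 (shut) to 1 (fully open), so that 0 is half open. A call has 1 to 5 rows; each row shifts and turns the commanded pose from where the row before left it, along the tool's axes as they then stand; what a row does not reach is not made up. A row lasts 1/12 s, in which the tool goes at most 41.7 mm and 7.16 degrees, less where a joint would pass 70% of its speed; a pose out of reach is approached as far as the arm can. A call is refused whole if a number of a shift passes 4.17 or a number of a turn 7.16, either way. A call with a gripper value outside its range is refused whole. The fingers move at their own pace and stop on an object; "grip_force" is the grip in N (left out, the last holds). Time passes only in rows, so rows that do not move let the fingers close. It gives the time, the measured TCP pose, the force, the opening and the grip force at its end, in the units of the state.
- arm.observe(): the state, without advancing time (a new reading comes with each control period).
- vision.get_image(name): name is "scene" or "top" or "wrist"; returns a dict with "frame" (420x560x3 uint8, red, green, blue), "z_map" (420x560 float32, m along the optical axis (not along the pixel's ray), 0 where there is no reading), "mtx" (3x3 intrinsics, pixels), "distortion" ([k1, k2, p1, p2, k3] as OpenCV has them; the pictures are not rectified), "cam_to_world" (4x4, takes a point from camera to world coordinates). Camera axes: x right, y up, looking along -z (the intrinsics and any distortion apply to the point x, -y, -z); pixel columns grow to the right and rows downward; lengths in m; the calibration is good to about 2 mm. A picture is of the moment at which its call begins.
- job.sign_off(): hands the job in; it is judged then, once.
Trained networks look in a picture, given as the dict that the camera call returned (one of the last four; its "shot" number tells which), for a name from the list of things; names that differ only in an ending like _2 or _b are one class to them, and where a whole thing is asked for, a point or a joint stands for the part that bears it (a point fixed in the world has none). Each returns a list of dicts, best first, with "confidence" (0 to 1); they miss things now and then, are a little off and sometimes report something else, mostly with a low value. They report only what shows in the picture. A call takes as long as a camera call. They do not tell look-alikes from the thing itself.
- cut_out(query, picture): "mask" (420x560 bool, what is visible of it) and "point" ([row, column] in pixels, amid what is visible of it).
The state is a dict: "clock": time; "joints": joint angles; "dq": joint speeds; "joint_efforts": joint torques, N m; "position": TCP position; "ee_rot": TCP orientation; "force": force on the tool from outside, world axes, zero at the start; "ft_torque": the same for the moment, N m; "width": opening from 0.0 (shut) to 1.0 (fully open); "gripper_force": force on a finger pad.
Only numpy, scipy, OpenCV 4.12 (cv2) and the standard library are available. Lean on these libraries where they do the work, as an engineer would, in place of code of your own. Each camera call takes 0.05 s, during which the arm holds its last target. There are 200 camera calls.

## Task

Take the chocolate plaque from the marble slab and stand it on the empty easel to match the one already on show: picture outwards, gold-banded end at the bottom, centred and straight, its foot standing on the ledge and its back flat on the rails. Hold it lightly by the edges of its waist only, for it is brittle, and let nothing at all touch the picture. The ledge is clamped higher or lower each time and the rails are grippy, so ease it down until you feel its foot meet the ledge before you let go, and leave everything else as it stands.

Things in the scene. Friction and masses are not known exactly. Their poses are not given: they have to be found in the camera images.
- plaque: plaque to put up: dark chocolate tablet 120 x 58 x 8 mm, about 90 g, its long edges stepped in 4 mm over the middle 34 mm to a waist 50 mm wide. Lies picture up on the slab, turned any way. Origin: centre of its underside (back); x along its length to the head of the picture, y across its width, z out of the picture. Brittle: grip it by the edges of the waist, with about 5 to 15 N
- plaque_foot (a point): middle of the plaque's foot edge (the gold-banded end), on its underside, 60 mm from its origin towards -x; this short edge comes to stand on the ledge
- picture (a point): centre of the ivory picture panel (pink flower), 110 x 42 mm, raised 1.5 mm, which must not be touched; it ends 4 mm inside the edges of the waist; its face is 9.5 mm above the plaque's underside. The plaque breaks if squeezed with over 60 N (both fingers added up) or pressed on the easel with over 15 N
- slab: white marble setting slab, 180 x 180 x 15 mm, fixed on the trolley top; origin at the centre of its underside; the plaque lies on it
- easel: the empty easel, about 130 mm tall: fixed steel base plate 150 x 90 x 8 mm, leaning rails on a rear strut, a ledge clamped across the rails. Origin: centre of the base's underside; front towards -x, the rails rise towards +x. It stands left or right; the other easel carries a plaque
- easel_rest: the empty easel's two rails, 150 mm long, 41 mm over both, sloping 35 degrees from the horizontal. Origin: their lower end, midway, on the front surface where the plaque's back lies; x up the slope, y across, z square out of the rails (up and to the front). The plaque in place has its x, y, z along these. The silicone facing grips: laid on above the ledge the plaque stays there and does not slide
- rails_top (a point): upper end of the empty easel's rails, at x = 150 mm in their frame. The ledge across the rails is a rigid shelf 52 mm wide, standing 14.5 mm out from them, 6 mm thick; its upper side is clamped anywhere between 18 and 62 mm up from the rails' lower end. That height is not reported: look or feel for it
- shown_easel: the other easel, alike, already carrying a plaque: leave it alone. Origin as for the empty easel
- shown_plaque: the finished plaque on show on the other easel, violet flower, same size and axes as the first: leave it alone
- container: closed screw-top plastic container with blue lid, 88 mm across, 100 mm tall; origin at the centre of its underside; bystander
- mat_roll: mint silicone lace mat rolled stiff, 44 mm thick, 200 mm long along x; origin under its middle; bystander
- leveller: metal cake leveller frame lying flat, 316 x 150 mm, 16 mm high; origin near its middle on the trolley top, x along its long side; bystander
- egg_cup: white ceramic egg cup, 49 mm across, 62 mm tall; origin at the centre of its underside; bystander
- spoon_ring: four red plastic measuring spoons fanned out on a steel ring, about 140 mm long, 10 mm high; origin at the ring, spoons towards x; bystander
- spatula: steel spatula with wooden handle lying at the far side, 250 mm long; origin under its middle; bystander
There are look-alikes about, which are no part of the job. Leave any pink look-alike of the easel alone.

How it is judged:
By the outcome, as a careful person would: the job done as asked, in the order asked, and still so for the second after the job is handed in, with the robot touching nothing.
It also fails if it takes over 54 s, if anything falls off the work surface, if the arm or the gripper's body presses on something with over 40 N, if the wrist force passes 120 N, or if a joint passes its speed limit or range.

## Working session

There is one attempt and no reset: what is moved stays moved. The work goes in short steps, Python scripts to look and compute and a tool call to move; the robot and the scene stay as the last step left them, time stands still between calls to the robot, and variables do not carry over. Pictures are saved under pics/ and viewed, at most 10 in all, crops included, and the job is handed in when it is done.

Besides the shell and the picture viewer there is one more tool, called after "Request:" as name(argument=value, ...), one argument or row to a line, values as JSON. play_rows: Moves the arm, as the interface text tells. Its arguments: {"type":"object","properties":{"increments":{"type":"string"},"grip_force":{"type":"number"}},"required":["increments"]}

```bash
mkdir -p pics; ls; cat > h.py <<'E'
import numpy as np,cv2
from cell import arm,vision,job,cut_out
from scipy.spatial.transform import Rotation as R
def px2w(im,pts,z=None):
    """pts Nx2 (col,row) -> world using depth map"""
    pts=np.asarray(pts,float).reshape(-1,2)
    u=cv2.undistortPoints(pts[:,None],im['mtx'],np.array(im['distortion']))[:,0]
    if z is None: z=im['z_map'][pts[:,1].round().astype(int),pts[:,0].round().astype(int)]
    c=np.c_[u[:,0]*z,-u[:,1]*z,-z*np.ones(len(u))]
    T=im['cam_to_world']
    return c@T[:3,:3].T+T[:3,3]
def maskw(im,m):
    r,c=np.nonzero(m&(im['z_map']>0))
    return px2w(im,np.c_[c,r]),np.c_[c,r]
def save(n,f,s=1):
    cv2.imwrite('pics/'+n,cv2.resize(f[:,:,::-1],None,fx=s,fy=s,interpolation=cv2.INTER_CUBIC))
E
python3 - <<'E'
from h import *
s=arm.observe();print(s, arm.hold_point_z)
a=vision.get_image('scene');b=vision.get_image('top')
save('s.png',a['frame']);save('t.png',b['frame'])
for im in (a,b):
  print(im['cam_to_world'].round(3).tolist(),im['mtx'].tolist())
  for q in ['plaque','easel','slab','easel_rest','shown_plaque']:
    for d in cut_out(q,im)[:3]:
      w,_=maskw(im,d['mask']);print(q,round(d['confidence'],2),d['point'],np.median(w,0).round(3),d['mask'].sum())
E
```

```text
pics
{'clock': 0.0, 'joints': array([ 1.1733874 ,  0.43524446,  0.02495041,  1.57409806, -0.01160838,
        1.13397802, -0.07511739]), 'dq': array([-0.0004065 ,  0.00220193, -0.00180737,  0.00032031, -0.00190772,
       -0.00063408,  0.00079564]), 'joint_efforts': array([ 3.71681199e-04, -6.67859101e+01,  9.85175259e-01, -3.14462364e+01,
       -6.04624534e-02,  4.29386110e-02,  1.71250563e-04]), 'position': array([ 0.18141116, -0.59756194,  0.22593099]), 'ee_rot': array([-3.10601485e+00, -4.61073969e-01,  5.61320937e-04]), 'force': array([-0.65033706, -0.03405863,  0.14934808]), 'ft_torque': array([-0.01299292, -0.00851542,  0.01206717]), 'gripper_force': 0.0, 'width': 1.0011397750031195} 0.0188
[[-0.552, -0.702, 0.45, 1.028], [0.833, -0.457, 0.311, 0.365], [-0.013, 0.547, 0.837, 1.051], [0.0, 0.0, 0.0, 1.0]] [[446.51115938238036, 0.0, 282.76421999022153], [0.0, 446.51115938238036, 210.0451287040762], [0.0, 0.0, 1.0]]
plaque 0.6 [203.0, 289.7] [ 0.444 -0.015  0.025] 742
easel 0.87 [291.7, 334.8] [0.612 0.231 0.012] 2090
easel 0.63 [236.8, 448.1] [0.319 0.395 0.012] 1812
slab 0.75 
[... 275 characters left out ...]
2, 0.139, 0.99, 1.112], [0.0, 0.0, 0.0, 1.0]] [[394.1238201423141, 0.0, 281.1562330342238], [0.0, 394.1238201423141, 212.24679706824438], [0.0, 0.0, 1.0]]
plaque 0.71 [249.4, 297.3] [ 0.437 -0.015  0.024] 927
easel 0.97 [192.3, 211.0] [0.594 0.217 0.011] 1827
easel 0.83 [302.3, 147.6] [0.302 0.383 0.011] 1902
slab 0.94 [243.7, 290.4] [ 0.437 -0.004  0.015] 3345
slab 0.47 [185.6, 204.1] [0.608 0.224 0.083] 724
easel_rest 0.83 [184.7, 205.5] [0.605 0.225 0.083] 714
easel_rest 0.69 [162.5, 300.2] [ 0.687 -0.02   0.04 ] 332
easel_rest 0.68 [249.7, 293.7] [ 0.438 -0.017  0.025] 878
shown_plaque 0.6 [166.6, 384.5] [ 0.642 -0.241  0.109] 1011
shown_plaque 0.17 [310.6, 222.2] [0.275 0.188 0.009] 855
```

View pics/s.png

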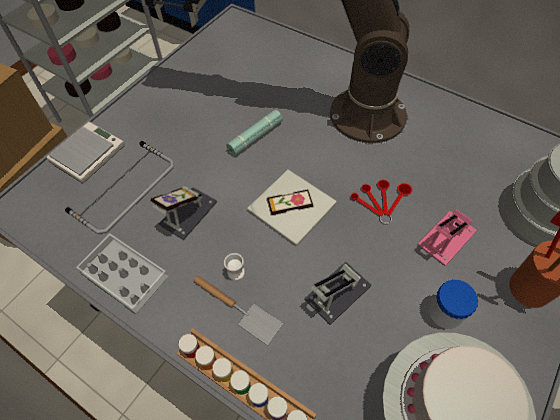

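View pics/t.png

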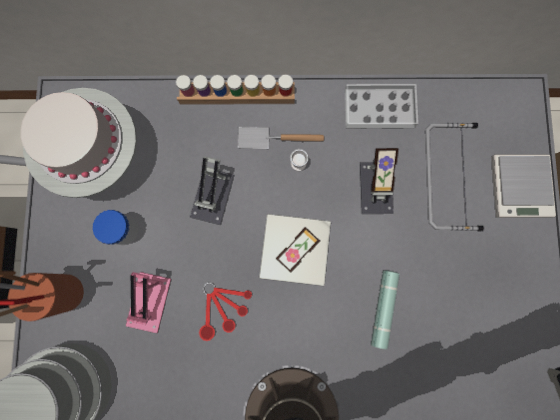

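Both show the empty easel at top px (212,190), the pink look-alike at (148,302), and the plaque at (298,250). Next I'll zoom in on the details.

```bash
python3 - <<'E'
from h import *
a=vision.get_image('scene');b=vision.get_image('top')
def c(im,x,y,w=40,h=30,s=5): return cv2.resize(im['frame'][y-h:y+h,x-w:x+w],None,fx=s,fy=s,interpolation=cv2.INTER_CUBIC)
m=np.vstack([np.hstack([c(b,298,250),c(b,212,190)]),np.hstack([c(b,380,180),c(a,338,290)])])
save('m.png',m)
# plaque mask geometry
for im in(b,a):
  d=cut_out('plaque',im)[0];w,_=maskw(im,d['mask']);w=w[w[:,2]>.018]
  r=cv2.minAreaRect((w[:,:2]*1000).astype(np.float32));print(r, np.median(w[:,2]))
# easel rails points, top
for im in(b,a):
 for d in cut_out('easel',im):
  w,_=maskw(im,d['mask'])
  if abs(np.median(w[:,0])-.6)<.05:
    base=w[(w[:,2]<.012)&(w[:,2]>.004)];print('base',cv2.minAreaRect((base[:,:2]*1000).astype(np.float32)))
    up=w[w[:,2]>.02];print(len(up),up.min(0),up.max(0))
E
```

```text
((438.6236877441406, -9.544975280761719), (174.70779418945312, 176.0125274658203), 84.08534240722656) 0.018989121811235465
((441.99285888671875, -16.529518127441406), (61.20591354370117, 120.54158020019531), 47.395362854003906) 0.024795019604768154
base ((593.8440551757812, 226.28604125976562), (90.59214782714844, 151.73695373535156), 75.60174560546875)
758 [0.54481945 0.18755114 0.02013212] [0.67651896 0.26041382 0.13432015]
```

View pics/m.png

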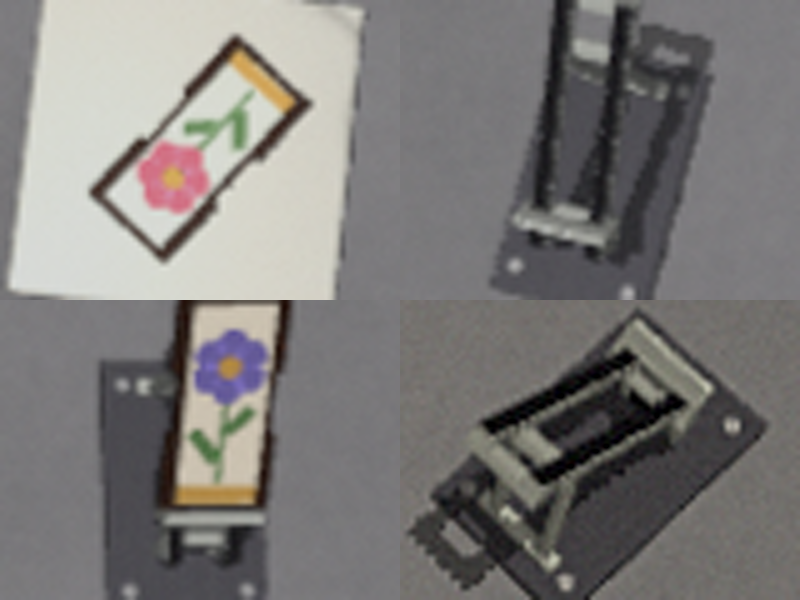

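Crop: the plaque's gold band is at its upper right, so the foot points to +x,-y and the head to about yaw 133°. The empty easel's ledge is at its -x end, with yaw about -14°. I'll hover over the plaque and turn the tool.

Request:
play_rows(
  increments="1.3 -1.5 0 0 1;2.6 -3.0 0 0 1;2.6 -3.0 0 0 1;2.6 -3.0 0 0 1;2.6 -3.0 0 0 1",
)

```text
clock: 1.32
position: [0.2547, -0.4332, 0.2267]
ee_rot: [3.107, 0.461, 0.0]
force: [1.3, 0.4, 0.4]
width: 0.996
gripper_force: 0.0
```

Request:
play_rows(
  increments="2.6 -3.0 0 0 1;2.6 -3.0 0 0 1;2.6 -3.0 0 0 1;2.6 -3.0 0 0 1;2.6 -3.0 0 0 1",
)

```text
clock: 1.73
position: [0.3355, -0.2519, 0.2271]
ee_rot: [3.107, 0.461, 0.001]
force: [0.4, 0.1, -0.6]
width: 1.002
gripper_force: 0.0
```

Request:
play_rows(
  increments="2.6 -3.0 0 0 1;2.6 -3.0 0 0 1;2.6 -3.0 0 0 1;2.6 -3.0 0 0 1;2.6 -3.0 0 0 1",
)

```text
clock: 2.15
position: [0.4164, -0.0705, 0.2271]
ee_rot: [3.107, 0.461, 0.001]
force: [0.9, -0.6, 0.4]
width: 1.001
gripper_force: 0.0
```

Request:
play_rows(
  increments="2.6 -3.0 0 0 1;1.3 -1.5 0 0 1;0 0 0 -3 1;0 0 0 -7 1;0 0 0 -7 1",
)

```text
clock: 2.57
position: [0.4404, -0.0173, 0.2268]
ee_rot: [3.002, 0.926, 0.0]
force: [-0.4, 0.8, 0.4]
width: 1.003
gripper_force: 0.0
```

Request:
play_rows(
  increments="0 0 0 -7 1;0 0 0 -7 1;0 0 0 -7 1;0 0 0 -7 1;0 0 0 -7 1",
)

```text
clock: 2.98
position: [0.4403, -0.018, 0.2269]
ee_rot: [2.585, 1.784, 0.0]
force: [0.5, -0.6, 0.3]
width: 0.999
gripper_force: 0.0
```

Request:
play_rows(
  increments="0 0 0 -7 1;0 0 0 -7 1;0 0 0 -7 1;0 0 0 -7 1;0 0 0 -7 1",
)

```text
clock: 3.4
position: [0.4402, -0.018, 0.2269]
ee_rot: [1.929, 2.479, 0.0]
force: [-0.7, 0.2, 0.3]
width: 0.998
gripper_force: 0.0
```

Request:
play_rows(
  increments="0 0 0 -7 1;0 0 0 -7 1;0 0 0 -7 1;0 0 0 -7 1;0 0 0 -1 1",
)

```text
clock: 3.82
position: [0.4403, -0.018, 0.2268]
ee_rot: [1.247, 2.883, -0.0]
force: [0.8, -1.0, -0.1]
width: 0.999
gripper_force: 0.0
```

```bash
python3 - <<'E'
from h import *
im=vision.get_image('wrist');save('w1.png',im['frame'])
print(im['cam_to_world'].round(3).tolist(),im['mtx'].tolist(),R.from_rotvec(arm.observe()['ee_rot']).as_matrix().round(3).tolist())
for q in ['plaque','picture']:
 for d in cut_out(q,im)[:2]:
  w,_=maskw(im,d['mask']);print(q,d['confidence'],d['point'],np.median(w,0));w=w[w[:,2]>.020]
  print(cv2.minAreaRect((w[:,:2]*1000).astype(np.float32)))
# dark-on-slab: by height from depth
w,p=maskw(im,np.ones((420,560),bool))
k=(w[:,2]>.0195)&(w[:,2]<.03)&(np.hypot(w[:,0]-.442,w[:,1]+.0165)<.08)
print(k.sum(),cv2.minAreaRect((w[k][:,:2]*1000).astype(np.float32)))
E
```

```text
[[0.729, -0.654, -0.201, 0.387], [0.684, 0.697, 0.213, 0.04], [0.0, -0.293, 0.956, 0.384], [0.0, 0.0, 0.0, 1.0]] [[341.32415338090277, 0.0, 275.9070699195468], [0.0, 341.32415338090277, 209.60229312651217], [0.0, 0.0, 1.0]] [[-0.681, 0.732, 0.0], [0.732, 0.681, -0.0], [-0.0, 0.0, -1.0]]
plaque 0.84 [176.4, 278.6] [ 0.43756061 -0.01535757  0.02368637]
((440.539306640625, -18.13030242919922), (58.13977813720703, 120.28455352783203), 46.87974166870117)
picture 0.9 [179.0, 275.8] [ 0.43790885 -0.01582177  0.02373804]
((440.4590759277344, -18.055252075195312), (57.9175910949707, 120.06739044189453), 46.86322021484375)
5576 ((440.539306640625, -18.13030242919922), (58.13977813720703, 120.28455352783203), 46.87974166870117)
```

View pics/w1.png

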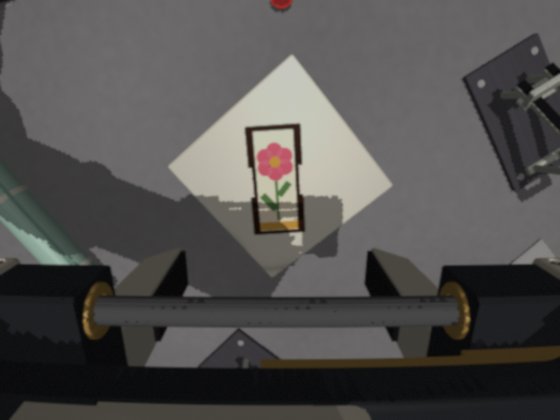

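The wrist view shows the plaque centred, foot (gold) at px (280,228). Its centre is at (0.4405, -0.0181) with heading 136.9°. Now I'll descend.

Request:
play_rows(
  increments="0 0 1.5 -3.9 1;0 0 3.5 0 1;0 0 3.5 0 1;0 0 3.5 0 1;0 0 3 0 1",
  grip_force=8,
)

```text
clock: 4.38
position: [0.4398, -0.018, 0.075]
ee_rot: [-1.162, -2.918, 0.0]
force: [-0.5, -0.5, 0.9]
width: 1.001
gripper_force: 0.0
```

Request:
play_rows(
  increments="0 0 2 0 1;0 0 1.5 0 1;0 0 1 0 0.8;0 0 0.5 0 0.6;0 0 0 0 0.5",
)

```text
clock: 4.8
position: [0.44, -0.0178, 0.0262]
ee_rot: [-1.158, -2.919, 0.001]
force: [0.8, 0.1, 0.5]
width: 0.832
gripper_force: 0.0
```

```bash
python3 - <<'E'
from h import *
s=arm.observe();print(s['position'],s['force'],s['width'])
for n in ('top','scene'):
  im=vision.get_image(n)
  w,p=maskw(im,np.ones((420,560),bool))
  # easel base + rails points around (0.6,0.22)
  k=(np.abs(w[:,0]-.6)<.12)&(np.abs(w[:,1]-.22)<.1)
  w=w[k]
  b=w[(w[:,2]>.0045)&(w[:,2]<.013)];r=cv2.minAreaRect((b[:,:2]*1000).astype(np.float32));print(n,'base',r,np.median(b[:,2]))
  np.save(n+'_e.npy',w)
E
```

```text
[ 0.440008   -0.01780851  0.02622351] [0.79744879 0.06536548 0.45758707] 0.832201054122162
top base ((598.2985229492188, 219.84304809570312), (196.33895874023438, 232.77981567382812), 89.93193817138672) 0.00832469819317061
scene base ((599.33203125, 220.245361328125), (237.27784729003906, 200.00706481933594), 0.3918910622596741) 0.00884012988908811
```

Request:
play_rows(
  increments="0 0 0.4 0 0.4;0 0 0.3 0 0.3;0 0 0.25 0 0.25;0 0 0 0 0.25;0 0 0 0 0.25",
)

```text
clock: 5.32
position: [0.4401, -0.018, 0.0172]
ee_rot: [-1.157, -2.921, 0.0]
force: [0.4, -0.2, -0.0]
width: 0.63
gripper_force: 0.0
```

Request:
play_rows(
  increments="0 0 0 0 0.15;0 0 0 0 0.1;0 0 0 0 0.05;0 0 0 0 0;0 0 0 0 -0.1",
)

```text
clock: 5.73
position: [0.4403, -0.0179, 0.0173]
ee_rot: [1.157, 2.921, 0.0]
force: [-0.6, 0.1, 0.5]
width: 0.544
gripper_force: 8.0
```

Request:
play_rows(
  increments="0 0 0 0 -0.2;0 0 0 0 -0.3;0 0 0 0 -0.3;0 0 0 0 -0.3;0 0 0 0 -0.3",
)

```text
clock: 6.15
position: [0.4403, -0.018, 0.0173]
ee_rot: [1.157, 2.921, -0.0]
force: [-0.2, 0.8, 3.5]
width: 0.542
gripper_force: 8.0
```

Request:
play_rows(
  increments="0 0 -0.3 0 -0.3;0 0 -1 0 -0.3;0 0 -2 0 -0.3;0 0 -3 0 -0.3;0 0 -3 0 -0.3",
)

```text
clock: 6.57
position: [0.4392, -0.0175, 0.1114]
ee_rot: [-1.155, -2.919, 0.0]
force: [1.2, -0.4, -0.4]
width: 0.541
gripper_force: 8.0
```

Request:
play_rows(
  increments="0 0 -3 0 -0.3;0 0 -3 0 -0.3;0 0 -3 0 -0.3;0.5 0.8 -3 2 -0.3;1 1.6 -3 4 -0.3",
)

```text
clock: 6.98
position: [0.4452, 0.0083, 0.2622]
ee_rot: [-1.313, -2.854, 0.002]
force: [1.1, -0.6, -1.0]
width: 0.546
gripper_force: 8.0
```

```bash
python3 - <<'E'
from h import *
s=arm.observe();print(s['position'],R.from_rotvec(s['ee_rot']).as_matrix()[:,0],s['force'],s['width'],s['gripper_force'],s['joints'])
E
```

```text
[0.44523825 0.00831832 0.26219937] [-6.50459535e-01  7.59540891e-01 -1.66281055e-04] [ 1.14994844 -0.60881044 -1.04031704] 0.5463844696628682 7.9942381381988525 [ 0.51315594  0.18534408 -0.74313617  1.88594001  0.13951982  1.12323083
  0.42598963]
```

Request:
play_rows(
  increments="2.1 2.7 0 0 -0.3;2.1 2.7 0 0 -0.3;2.1 2.7 0 0 -0.3;2.1 2.7 0 0 -0.3;2.1 2.7 0 0 -0.3",
)

```text
clock: 7.4
position: [0.4795, 0.1789, 0.261]
ee_rot: [1.308, 2.856, 0.0]
force: [0.9, -0.3, 0.3]
width: 0.543
gripper_force: 8.0
```

Request:
play_rows(
  increments="2.1 2.7 0 0 -0.3;1 1.3 0 0 -0.3;0 0 0 4 -0.3;0 0 0 7 -0.3;0 0 0 7 -0.3",
)

```text
clock: 7.82
position: [0.4892, 0.2276, 0.2606]
ee_rot: [-1.743, -2.612, 0.0]
force: [0.6, -0.5, -0.4]
width: 0.545
gripper_force: 8.0
```

Request:
play_rows(
  increments="0 0 0 7 -0.3;0 0 0 7 -0.3;0 0 0 7 -0.3;0 0 0 7 -0.3;0 0 0 7 -0.3",
)

```text
clock: 8.23
position: [0.4893, 0.227, 0.2608]
ee_rot: [-2.45, -1.966, 0.0]
force: [-0.1, 0.9, 0.4]
width: 0.544
gripper_force: 8.0
```

Request:
play_rows(
  increments="0 0 0 7 -0.3;0 0 0 7 -0.3;0 0 0 7 -0.3;0 0 0 7 -0.3;0 0 0 7 -0.3",
)

```text
clock: 8.65
position: [0.4893, 0.227, 0.2609]
ee_rot: [-2.927, -1.138, 0.001]
force: [-0.3, -0.5, -0.7]
width: 0.542
gripper_force: 8.0
```

Request:
play_rows(
  increments="0 0 0 7 -0.3;0 0 0 7 -0.3;0 0 0 7 -0.3;0 0 0 7 -0.3;0 0 0 7 -0.3",
)

```text
clock: 9.07
position: [0.4893, 0.2271, 0.2609]
ee_rot: [-3.134, -0.205, 0.001]
force: [-0.1, 0.8, -1.7]
width: 0.541
gripper_force: 8.0
```

Request:
play_rows(
  increments="0 0 0 7 -0.3;0 0 0 7 -0.3;0 0 0 7 -0.3;0 0 0 1 -0.3;0 0 0 0 -0.3",
)

```text
clock: 9.48
position: [0.4895, 0.2272, 0.2607]
ee_rot: [-3.118, 0.384, 0.0]
force: [-0.2, -0.1, -0.4]
width: 0.542
gripper_force: 8.0
```

```bash
python3 - <<'E'
from h import *
s=arm.observe();x=R.from_rotvec(s['ee_rot']).as_matrix();print(s['position'],x.round(3).tolist(),np.degrees(np.arctan2(x[1,0],x[0,0])),s['force'],s['width'],s['gripper_force'],s['joints'])
im=vision.get_image('wrist');save('w2.png',im['frame'])
w,p=maskw(im,np.ones((420,560),bool))
np.savez('w2.npz',w=w,p=p,f=im['frame'],T=im['cam_to_world'])
for q in ['plaque','easel','easel_rest','rails_top']:
 for d in cut_out(q,im)[:2]:
  ww,_=maskw(im,d['mask']);print(q,d['confidence'],d['point'],np.median(ww,0),d['mask'].sum())
  np.savez('mask_%s_%d.npz'%(q,d['mask'].sum()),m=d['mask'])
E
```

```text
[0.48953403 0.22715301 0.26066241] [[0.97, -0.243, -0.0], [-0.243, -0.97, 0.0], [-0.0, -0.0, -1.0]] -14.051896265920776 [-0.17137664 -0.08080116 -0.36708253] 0.5417844561624743 7.999882400035858 [-0.30406749  0.29004446 -0.29387268  1.71297283  0.09033476  1.15189667
 -2.43919681]
plaque 0.74 [230.5, 278.3] [0.51298203 0.22293247 0.26722751] 20354
plaque 0.73 [66.8, 239.9] [0.60766355 0.22522137 0.08816212] 4128
easel 0.73 [79.0, 255.2] [0.60283195 0.22270097 0.00837983] 11288
easel 0.67 [350.6, 218.0] [0.26389781 0.37351801 0.00789152] 410
easel_rest 0.8 [68.9, 239.0] [0.60765256 0.22566474 0.08746431] 4255
rails_top 0.75 [74.1, 239.6] [0.60873484 0.2257541  0.08868479] 4057
```

View pics/w2.png

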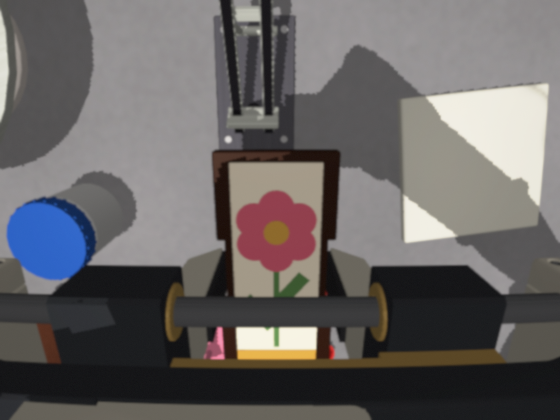

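The wrist view shows the plaque held straight, flower at (276,232), with the easel ahead. The rails run from (250,120) up to (245,0) and the ledge is at (252,118). Next I'll fit the geometry.

```bash
ls; python3 - <<'E'
from h import *
z=np.load('w2.npz');w,p,f=z['w'],z['p'],z['f']
col=f[p[:,1],p[:,0]].astype(float).mean(1)
yaw=np.radians(-14.05);c,s=np.cos(yaw),np.sin(yaw)
o=np.array([.6,.2245])
u=(w[:,0]-o[0])*c+(w[:,1]-o[1])*s; v=-(w[:,0]-o[0])*s+(w[:,1]-o[1])*c; h=w[:,2]
# plaque in hand
k=(h>.235)&(h<.30)&(p[:,1]<248)&(p[:,1]>145)&(p[:,0]>205)&(p[:,0]<345)
A=np.c_[u[k],v[k],np.ones(k.sum())];co=np.linalg.lstsq(A,h[k],rcond=None)[0];print('plaque plane slopes',co, 'u max',u[k].max(),'v range',v[k].min(),v[k].max())
tp=np.array([.48953,.22715])-o;print('tcp u,v',tp[0]*c+tp[1]*s,-tp[0]*s+tp[1]*c)
K=cv2.minAreaRect((w[k][:,:2]*1000).astype(np.float32));print(K)
# base
k=(np.abs(v)<.07)&(np.abs(u)<.11)&(h>.0055)&(h<.011)&(p[:,1]<150)&(col<75)
print('base',k.sum(),np.median(h[k]),cv2.minAreaRect((w[k][:,:2]*1000).astype(np.float32)))
# rails
k=(np.abs(v)<.035)&(h>.03)&(h<.2)&(p[:,1]<135)&(col<45)
a=np.c_[u[k],v[k],h[k]]
for i in range(4):
  co=np.linalg.lstsq(np.c_[a[:,0],np.ones(len(a))],a[:,2],rcond=None)[0];r=a[:,2]-a[:,:1]@co[:1]-co[1];a=a[np.abs(r)<.006]
print('rails',len(a),co,np.degrees(np.arctan(co[0])),r.std())
for lo in np.arange(a[:,0].min(),a[:,0].max(),.01):
  q=a[(a[:,0]>=lo)&(a[:,0]<lo+.01)]; L=q[q[:,1]>0];Rr=q[q[:,1]<0]
  if len(L)and len(Rr):print(round(lo,3),len(q),(np.r_[q[:,1].min(),L[:,1].min(),Rr[:,1].max(),q[:,1].max(),q[:,2].mean()]*1000).round(1))
# ledge
k=(np.abs(v)<.04)&(h>.02)&(h<.1)&(p[:,1]<135)&(p[:,1]>95)&(col>75)
for x in np.c_[p[k],(u[k]*1000),(v[k]*1000),(h[k]*1000),col[k]].round(0)[::6]:
  pass
q=np.c_[u[k],v[k],h[k]]*1000;print('ledge',len(q),np.percentile(q,[2,25,50,75,98],axis=0).round(1).tolist())
E
```

```text
h.py
mask_easel_11288.npz
mask_easel_410.npz
mask_easel_rest_4255.npz
mask_plaque_20354.npz
mask_plaque_4128.npz
mask_rails_top_4057.npz
pics
scene_e.npy
top_e.npy
w2.npz
plaque plane slopes [-0.03649824  0.00032493  0.26440547] u max -0.046024787188190495 v range -0.052991056867836464 0.005014696711943514
tcp u,v -0.10780854265784116 -0.024247918054802826
((526.655029296875, 218.1289825439453), (57.99928283691406, 47.1099739074707), 76.01106262207031)
base 2942 0.007556215619747314 ((593.276123046875, 213.701904296875), (62.86488723754883, 145.79391479492188), 76.66414642333984)
rails 1745 [0.70039833 0.08325189] 35.007334407424366 0.0008758297328580026
-0.055 41 [-19.8  12.2 -12.3  18.7  45.4]
-0.045 11 [-18.   13.7 -13.9  18.9  59. ]
-0.035 135 [-19.2  12.3 -13.1  19.   62.6]
-0.025 135 [-19.3  12.7 -13.2  19.1  69.5]
-0.015 154 [-19.4  12.5 -13.5  19.3  76.4]
-0.005 172 [-18.7  12.2 -12.9  19.4  83.8]
0.005 178 [-18.8  12.5 -13.2  19.4  90.5]
0.015 206 [-19.   12.3 -12.7  19.2  97.5]
0.025 224 [-19.1  12.4 -12.9  19.1 104.5]
0.035 250 [-19.3  12.1 -12.6  19.6 111.5]
0.045 239 [-19.4  12.4 -12.9  19.6 118. ]
ledge 978 [[-50.1, -24.5, 46.2], [-44.0, -11.3, 55.3], [-39.4, 0.0, 63.2], [-34.6, 10.9, 67.5], [-21.8, 24.4, 70.1]]
```

```bash
python3 - <<'E'
from h import *
z=np.load('w2.npz');w,p,f=z['w'],z['p'],z['f']
yaw=np.radians(-14.05);c,s=np.cos(yaw),np.sin(yaw);o=np.array([.6,.2245])
u=(w[:,0]-o[0])*c+(w[:,1]-o[1])*s; v=-(w[:,0]-o[0])*s+(w[:,1]-o[1])*c; h=w[:,2]-.08325
C,S=np.cos(np.radians(35)),np.sin(np.radians(35))
sl=(u*C+h*S)*1000;n=(-u*S+h*C)*1000
def show(name,w=None):
  k=(np.abs(v)<.03)&(n>3)&(n<25)&(np.abs(sl)<100)&(p[:,1]<148)
  print('ledge pts',k.sum(),np.percentile(sl[k],[1,5,25,50,75,95,99]).round(1),'n',np.percentile(n[k],[5,50,95,99]).round(1))
  for a in range(2,20,2):
    q=sl[k&(n>=a)&(n<a+2)]
    if len(q): print(a,len(q),np.percentile(q,[2,50,98]).round(1))
show('w')
k=(np.abs(n)<3)&(np.abs(v)<.022)&(np.abs(v)>.011)&(p[:,1]<148);print('rail s',np.percentile(sl[k],[0,1,2,50,99]).round(1))
for nm in('top','scene'):
  W=np.load(nm+'_e.npy')
  U=(W[:,0]-o[0])*c+(W[:,1]-o[1])*s; V=-(W[:,0]-o[0])*s+(W[:,1]-o[1])*c; H=W[:,2]-.08325
  SL=(U*C+H*S)*1000;N=(-U*S+H*C)*1000
  k=(np.abs(N)<4)&(np.abs(V)<.024)&(np.abs(SL)<110);print(nm,k.sum(),'rails',np.percentile(SL[k],[0,2,50,98,100]).round(1),'n med',np.median(N[k]),'v',V[k].min(),V[k].max())
  k=(N>5)&(N<25)&(np.abs(V)<.035)&(np.abs(SL)<110);print('ledge',k.sum(),np.percentile(SL[k],[2,50,98]).round(1))
E
```

```text
ledge pts 556 [-49.4 -48.7 -45.7 -44.6 -44.1 -43.5 -43.1] n [ 3.9 12.4 15.1 15.7]
2 35 [-45.  -44.3 -43.6]
4 62 [-45.5 -44.3 -43.5]
6 56 [-45.2 -44.3 -43.7]
8 59 [-45.4 -44.4 -43.5]
10 56 [-45.1 -44.2 -43.1]
12 133 [-49.8 -45.1 -43.1]
14 153 [-48.8 -45.9 -43.4]
16 2 [-47.1 -46.4 -45.7]
rail s [-67.7 -65.6 -63.8  18.8  65.1]
top 370 rails [-67.8 -64.6  22.   80.   81.7] n med 1.850057855904408 v -0.02219393109458324 0.02209968116473511
ledge 96 [-64.3 -46.6  74.3]
scene 348 rails [-49.  -45.8  28.2  83.   84.9] n med 2.054723571632647 v -0.02263509094195223 0.023787151085573218
ledge 128 [-50.  -44.5  -8.4]
```

Request:
play_rows(
  increments="1.13 -0.24 0 0 -0.3;2.2 -0.5 0 0 -0.3;2.4 -0.5 0 0 -0.3;2.2 -0.5 0 0 -0.3;2.0 -0.4 0 0 -0.3",
  grip_force=7,
)

```text
clock: 10.15
position: [0.5938, 0.2228, 0.2599]
ee_rot: [3.117, -0.388, 0.001]
force: [-0.2, -0.2, -0.5]
width: 0.542
gripper_force: 7.0
```

Request:
play_rows(
  increments="1.4 -0.28 0 0 -0.3;0 0 1.5 0 -0.3;0 0 2 0 -0.3;0 0 2 0 -0.3;0 0 2 0 -0.3",
)

```text
clock: 10.57
position: [0.6068, 0.2223, 0.184]
ee_rot: [-3.118, 0.388, -0.0]
force: [-0.2, -0.8, -1.4]
width: 0.537
gripper_force: 7.0
```

Request:
play_rows(
  increments="0 0 1.5 0 -0.3;0 0 1 0 -0.3;0 0 0.5 0 -0.3;0 0 0 0 -0.3;0 0 0 0 -0.3",
)

```text
clock: 10.98
position: [0.6064, 0.2227, 0.1557]
ee_rot: [-3.117, 0.389, -0.001]
force: [0.4, 0.5, 0.4]
width: 0.54
gripper_force: 7.0
```

```bash
cat >> h.py <<'E'
def st():
  s=arm.observe();p=s['position'];yaw=np.radians(-14.05);c,q=np.cos(yaw),np.sin(yaw)
  x=R.from_rotvec(s['ee_rot']).as_matrix()
  d=p[:2]-[.6,.2245]
  print('u %.2f v %.2f h %.2f mm yaw %.2f'%((d[0]*c+d[1]*q)*1e3,(-d[0]*q+d[1]*c)*1e3,p[2]*1e3,np.degrees(np.arctan2(x[1,0],x[0,0]))),'F',s['force'].round(2),s['ft_torque'].round(2),s['width'],s['gripper_force'],s['clock'])
E
python3 - <<'E'
from h import *
st()
for n in('wrist','scene'):
  im=vision.get_image(n);w,p=maskw(im,np.ones((420,560),bool));np.savez(n+'3.npz',w=w,p=p,f=im['frame']);
  if n=='wrist':a=im['frame']
  else:b=im['frame'][225:345,255:415]
save('w3.png',np.hstack([cv2.resize(a,(400,300)),cv2.resize(b,(400,300),interpolation=cv2.INTER_CUBIC)]))
E
```

```text
u 6.60 v -0.17 h 155.70 mm yaw -14.21 F [0.4  0.48 0.38] [ 0.01  0.09 -0.03] 0.5401672064597904 6.9991037249565125 10.9833
```

View pics/w3.png

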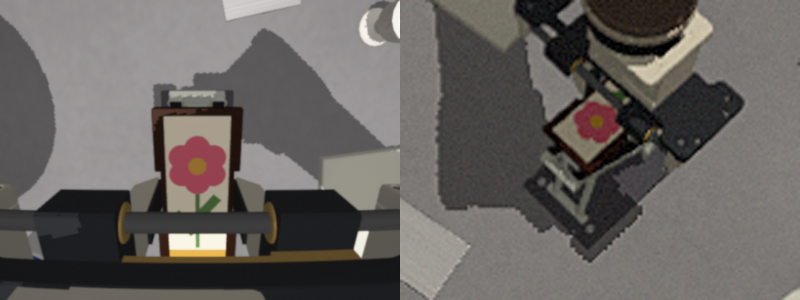

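The view shows the plaque level above the easel, its head (px 197,112 left) just short of the rail tops. I'll ease down onto the rails and follow the tilt arc.

Request:
play_rows(
  increments="-0.1 0 0.7 -0.15 -0.3;0 0 0.7 0 -0.3;0 0 0.5 0 -0.3;0 0 0.2 0 -0.3;0 0 0.2 0 -0.3",
)

```text
clock: 11.5
position: [0.6045, 0.2227, 0.1316]
ee_rot: [3.117, -0.384, -0.001]
force: [-1.2, -0.2, 0.3]
width: 0.54
gripper_force: 7.0
```

Request:
play_rows(
  increments="0 0 0.2 0 -0.3;0 0 0.2 0 -0.3;0 0 0.2 0 -0.3;0 0 0.2 0 -0.3;0 0 0.2 0 -0.3",
)

```text
clock: 11.92
position: [0.6049, 0.2229, 0.1221]
ee_rot: [-3.118, 0.385, -0.0]
force: [-1.8, -0.0, -0.5]
width: 0.54
gripper_force: 7.0
```

```bash
cat >> h.py <<'E'
def tilt(rm=(150,245),draw=None):
  im=vision.get_image('wrist');w,p=maskw(im,np.ones((420,560),bool))
  d=cut_out('plaque',im)
  yaw=np.radians(-14.05);c,s=np.cos(yaw),np.sin(yaw)
  m=d[0]['mask'];w,p=maskw(im,m);g=p[:,1]<240
  w=w[g]
  u=((w[:,0]-.6)*c+(w[:,1]-.2245)*s)*1e3;v=(-(w[:,0]-.6)*s+(w[:,1]-.2245)*c)*1e3;h=w[:,2]*1e3
  A=np.c_[u,v,np.ones(len(u))];k=np.ones(len(u),bool)
  for i in range(5):
    co=np.linalg.lstsq(A[k],h[k],rcond=None)[0];r=h-A@co;k=np.abs(r)<2.0
  uu,vv,hh=u[k],v[k],h[k];a=np.arctan(co[0]);H=hh-83.25
  sl=uu*np.cos(np.radians(35))+H*np.sin(np.radians(35));n=-uu*np.sin(np.radians(35))+H*np.cos(np.radians(35))
  top=sl>sl.max()-25
  print('conf',d[0]['confidence'],'tilt %.1f roll %.1f'%(np.degrees(a),np.degrees(np.arctan(co[1]))),'head s max %.1f'%np.percentile(sl,99.7),'n med head %.1f all %.1f'%(np.median(n[top]),np.median(n)),'v %.1f %.1f'%tuple(np.percentile(vv[top],[.5,99.5])), cv2.minAreaRect(np.c_[uu,vv].astype(np.float32))[2])
  return im
E
python3 - <<'E'
from h import *
st();tilt();st()
E
```

```text
u 5.13 v -0.38 h 122.11 mm yaw -14.06 F [-1.84 -0.04 -0.5 ] [-0.03  0.2  -0.02] 0.5400390481579666 7.000091448426247 11.9167
conf 0.79 tilt 7.4 roll 0.1 head s max 84.4 n med head 13.2 all 15.3 v -28.8 27.8 89.8955307006836
u 5.15 v -0.39 h 121.96 mm yaw -14.06 F [-0.73 -0.1  -0.26] [-0.    0.2  -0.01] 0.5457220856407607 6.999429166316986 12.0167
```

Request:
play_rows(
  increments="0.02 -0.02 0.22 0 -0.3;0.03 -0.02 0.22 0 -0.3;0.05 0 0.22 0 -0.3;0.06 0 0.22 0 -0.3;0.07 0 0.22 0 -0.3",
)

```text
clock: 12.43
position: [0.6073, 0.2227, 0.111]
ee_rot: [-3.118, 0.385, -0.0]
force: [-1.4, -0.0, 0.4]
width: 0.543
gripper_force: 7.0
```

Request:
play_rows(
  increments="0.07 0 0.2 0 -0.3;0.07 0 0.2 0 -0.3;0.07 0 0.2 0 -0.3;0.07 0 0.2 0 -0.3;0 0 0 0 -0.3",
)

```text
clock: 12.85
position: [0.61, 0.2219, 0.1028]
ee_rot: [3.118, -0.385, -0.0]
force: [0.3, -0.5, 0.1]
width: 0.544
gripper_force: 7.0
```

```bash
python3 - <<'E'
from h import *
st();tilt();st()
E
```

```text
u 10.34 v -0.06 h 102.81 mm yaw -14.07 F [ 0.32 -0.51  0.09] [ 0.06 -0.   -0.  ] 0.5441510152937065 6.998993754386902 12.85Traceback (most recent call last):
  File "<stdin>", line 2, in <module>
  File "h.py", line 26, in tilt
    m=d[0]['mask'];w,p=maskw(im,m);g=p[:,1]<240
      ~^^^
IndexError: list index out of range
```

```bash
python3 - <<'E'
import re
t=open('h.py').read()
t=t.replace("d=cut_out('plaque',im)\n","d=cut_out('plaque',im) or cut_out('picture',im) or cut_out('shown_plaque',im)\n  save('cur.png',im['frame'])\n")
open('h.py','w').write(t)
E
python3 - <<'E'
from h import *
tilt();st()
E
```

```text
conf 0.78 tilt 25.4 roll 0.1 head s max 82.3 n med head 9.9 all 10.2 v -28.4 28.1 89.86067199707031
u 10.15 v 0.10 h 103.24 mm yaw -14.06 F [-0.19  0.44 -0.24] [0.08 0.04 0.  ] 0.5450454236291784 6.998206749558449 13.05
```

View pics/cur.png

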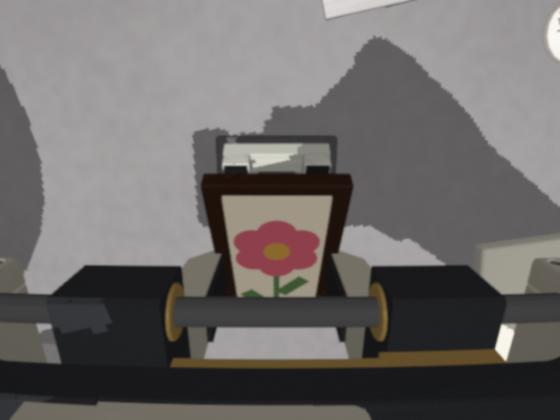

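Request:
play_rows(
  increments="0.08 0 0.17 0 -0.3;0.08 0 0.17 0 -0.3;0.08 0 0.17 0 -0.3;0.06 0 0.1 0 -0.3;0 0 0 0 -0.3",
)

```text
clock: 13.47
position: [0.6128, 0.2214, 0.0974]
ee_rot: [-3.118, 0.385, 0.0]
force: [-2.2, -0.5, 4.5]
width: 0.545
gripper_force: 7.0
```

```bash
python3 - <<'E'
from h import *
tilt();st()
E
```

```text
conf 0.98 tilt 29.4 roll 0.2 head s max 81.7 n med head 8.7 all 8.8 v -28.2 28.0 0.24809028208255768
u 13.18 v 0.10 h 97.39 mm yaw -14.06 F [-1.65  0.2   4.64] [-0.11  0.4   0.01] 0.5440055387616238 7.0040226727724075 13.5667
```

```bash
python3 - <<'E'
from h import *
im=vision.get_image('wrist')
yaw=np.radians(-14.05);c,s=np.cos(yaw),np.sin(yaw);C,S=np.cos(np.radians(35)),np.sin(np.radians(35))
for rr in [(0,420)]:
  w,p=maskw(im,np.ones((420,560),bool))
  u=((w[:,0]-.6)*c+(w[:,1]-.2245)*s)*1e3;v=(-(w[:,0]-.6)*s+(w[:,1]-.2245)*c)*1e3;h=w[:,2]*1e3-83.25
  sl=u*C+h*S;n=-u*S+h*C
  for a in range(-50,90,5):
    k=(sl>=a)&(sl<a+5)&(n>-5)&(n<30)
    kb=k&(np.abs(v)<15);ke=k&(np.abs(v)>22.5)&(np.abs(v)<28);kr=k&(np.abs(v)>12)&(np.abs(v)<19)
    print(a,kb.sum(),ke.sum(),*[round(float(np.median(n[q])),1) if q.sum()>5 else '-' for q in(kb,ke)])
st()
E
```

```text
-50 115 24 14.5 14.5
-45 160 34 13.5 13.7
-40 0 0 - -
-35 0 0 - -
-30 0 0 - -
-25 0 0 - -
-20 0 0 - -
-15 0 0 - -
-10 0 0 - -
-5 40 67 9.6 8.2
0 217 74 9.7 8.0
5 222 38 9.6 8.2
10 247 45 9.6 8.2
15 270 94 9.6 8.8
20 272 116 9.6 11.1
25 280 139 9.7 12.0
30 323 216 9.8 9.5
35 331 340 9.9 12.3
40 385 399 9.9 17.5
45 433 380 9.8 23.4
50 433 190 9.8 8.1
55 522 167 9.7 8.0
60 541 195 9.5 7.9
65 580 206 9.4 7.9
70 652 233 9.4 8.0
75 1071 282 8.0 7.8
80 1560 461 3.6 4.5
85 0 0 - -
u 13.17 v 0.11 h 97.39 mm yaw -14.06 F [-1.63 -0.18  4.69] [-0.06  0.46 -0.01] 0.5426989721190243 7.004329115152359 13.6167
```

The depth profile shows the plaque flat on the rails: frame n = 8.0 mm and picture 9.6 mm all along, foot about 4–5 mm above the ledge. I'll lift it 1 mm off and slide it down the slope.

Request:
play_rows(
  increments="-0.06 0 -0.08 0 -0.3;0 0 0 0 -0.3;-0.04 0 0.03 0 -0.3;-0.04 0 0.03 0 -0.3;0 0 0 0 -0.3",
)

```text
clock: 14.03
position: [0.6112, 0.2216, 0.097]
ee_rot: [3.118, -0.384, -0.001]
force: [-0.2, 0.0, -0.4]
width: 0.54
gripper_force: 7.0
```

```bash
python3 - <<'E'
from h import *
st()
im=vision.get_image('wrist');st()
E
```

```text
u 11.54 v -0.09 h 97.00 mm yaw -14.06 F [-0.21  0.04 -0.41] [ 0.   -0.02 -0.06] 0.5399931600599948 6.9989946484565735 14.0333
u 11.64 v -0.07 h 97.09 mm yaw -14.06 F [ 0.66 -0.25 -0.67] [-0.01  0.   -0.01] 0.545087112093009 6.9989993423223495 14.0833
```

Off the rails, force is about 0. I'll continue down in 0.5 mm rows.

Request:
play_rows(
  increments="-0.04 0 0.03 0 -0.3;-0.04 0 0.03 0 -0.3;-0.04 0 0.03 0 -0.3;0 0 0 0 -0.3",
)

```text
clock: 14.42
position: [0.6101, 0.2219, 0.0963]
ee_rot: [3.118, -0.384, -0.0]
force: [0.7, 0.3, -0.7]
width: 0.542
gripper_force: 7.0
```

Request:
play_rows(
  increments="-0.04 0 0.03 0 -0.3;0 0 0 0 -0.3",
)

```text
clock: 14.58
position: [0.6098, 0.222, 0.0961]
ee_rot: [3.118, -0.385, -0.0]
force: [-0.8, -0.6, -1.5]
width: 0.538
gripper_force: 7.0
```

Request:
play_rows(
  increments="-0.04 0 0.03 0 -0.3;0 0 0 0 -0.3",
)

```text
clock: 14.75
position: [0.6094, 0.2221, 0.0958]
ee_rot: [3.118, -0.385, -0.0]
force: [-0.3, -0.2, -0.8]
width: 0.543
gripper_force: 7.0
```

Request:
play_rows(
  increments="-0.04 0 0.03 0 -0.3;0 0 0 0 -0.3",
)

```text
clock: 14.92
position: [0.609, 0.2222, 0.0955]
ee_rot: [3.118, -0.385, -0.0]
force: [-0.5, 0.6, -0.9]
width: 0.543
gripper_force: 7.0
```

Request:
play_rows(
  increments="-0.04 0 0.03 0 -0.3;0 0 0 0 -0.3",
)

```text
clock: 15.08
position: [0.6087, 0.2223, 0.0952]
ee_rot: [3.118, -0.385, 0.0]
force: [-0.5, 0.8, -1.1]
width: 0.542
gripper_force: 7.0
```

```bash
cat >> h.py <<'E'
def prof():
  im=vision.get_image('wrist')
  yaw=np.radians(-14.05);c,s=np.cos(yaw),np.sin(yaw);C,S=np.cos(np.radians(35)),np.sin(np.radians(35))
  w,p=maskw(im,np.ones((420,560),bool))
  u=((w[:,0]-.6)*c+(w[:,1]-.2245)*s)*1e3;v=(-(w[:,0]-.6)*s+(w[:,1]-.2245)*c)*1e3;h=w[:,2]*1e3-83.25
  sl=u*C+h*S;n=-u*S+h*C
  for a,b in((-5,15),(15,35),(35,55),(55,70)):
    k=(sl>=a)&(sl<b)&(np.abs(v)<15)&(n>5)&(n<15);print(a,np.median(n[k]).round(2) if k.sum() else '-',end=' ')
  k=(n>6.8)&(n<9.5)&(np.abs(v)<27);print('frame head s',np.percentile(sl[k],[98,99.5]).round(1))
  k=(n>6.8)&(n<9.5)&(sl>50)&(sl<85);
  L=[(np.percentile(v[k&(sl>a)&(sl<a+6)],[1,99])).round(1).tolist() for a in(52,58,64,70)];print('v edges',L)
E
python3 - <<'E'
from h import *
st();prof();st()
E
```

```text
u 8.98 v -0.02 h 95.20 mm yaw -14.06 F [-0.47  0.75 -1.07] [0.04 0.07 0.05] 0.5415085617680462 6.99896514415741 15.0833
-5 10.26 15 10.34 35 10.42 55 10.08 frame head s [76.6 76.9]
v edges [[-28.5, 28.5], [-28.4, 28.2], [-28.5, 28.4], [-28.1, 27.9]]
u 8.95 v -0.03 h 95.21 mm yaw -14.06 F [ 0.09  0.87 -0.76] [ 0.08  0.03 -0.02] 0.540106696113553 6.998951286077499 15.1333
```

Request:
play_rows(
  increments="-0.04 0 0.03 0 -0.3;0 0 0 0 -0.3",
)

```text
clock: 15.3
position: [0.6087, 0.2223, 0.0951]
ee_rot: [-3.118, 0.385, -0.001]
force: [0.8, -1.2, 0.3]
width: 0.542
gripper_force: 7.0
```

Request:
play_rows(
  increments="-0.04 0 0.03 0 -0.3;0 0 0 0 -0.3",
)

```text
clock: 15.47
position: [0.6087, 0.2224, 0.095]
ee_rot: [-3.118, 0.385, -0.002]
force: [2.0, -0.5, 1.7]
width: 0.541
gripper_force: 7.0
```

Request:
play_rows(
  increments="-0.03 0 0.02 0 -0.3;0 0 0 0 -0.3",
)

```text
clock: 15.63
position: [0.6087, 0.2224, 0.095]
ee_rot: [-3.117, 0.385, -0.003]
force: [4.5, -2.0, 2.8]
width: 0.546
gripper_force: 7.0
```

Foot felt on the ledge, about 5 N along the slope. I'll ease that off slightly and lay the back onto the rails.

Request:
play_rows(
  increments="0.02 0 -0.01 0 -0.3;0.02 0 0.03 0 -0.3;0.02 0 0.03 0 -0.3;0 0 0 0 -0.3",
)

```text
clock: 15.97
position: [0.6088, 0.2224, 0.0947]
ee_rot: [-3.118, 0.385, -0.002]
force: [3.3, -2.2, 7.8]
width: 0.545
gripper_force: 7.0
```

```bash
python3 - <<'E'
from h import *
st();prof();st()
E
```

```text
u 9.01 v 0.07 h 94.70 mm yaw -14.09 F [ 3.27 -2.24  7.79] [-0.52 -0.61 -0.03] 0.5453899406435776 7.000759541988373 15.9667
-5 9.94 15 9.96 35 9.89 55 9.49 frame head s [76.3 76.7]
v edges [[-28.2, 28.4], [-28.1, 28.1], [-28.1, 28.3], [-28.0, 27.9]]
u 9.03 v 0.07 h 94.72 mm yaw -14.09 F [ 2.89 -1.24  8.64] [-0.52 -0.63  0.01] 0.5442475683040625 7.000804245471954 16.0167
```

Request:
play_rows(
  increments="0.03 0 -0.02 0 -0.3;0.02 0 0.01 0 -0.3;0 0 0 0 -0.3;0 0 0 0 -0.3",
)

```text
clock: 16.35
position: [0.6088, 0.2224, 0.0947]
ee_rot: [-3.118, 0.385, -0.001]
force: [2.5, -2.8, 8.2]
width: 0.543
gripper_force: 7.0
```

```bash
python3 - <<'E'
from h import *
st();prof();st()
E
```

```text
u 9.04 v 0.08 h 94.71 mm yaw -14.07 F [ 2.51 -2.85  8.17] [-0.45 -0.33  0.02] 0.5425108334866794 7.001467198133469 16.35
-5 9.94 15 9.93 35 9.9 55 9.49 frame head s [76.3 76.7]
v edges [[-28.2, 28.3], [-28.3, 28.0], [-28.1, 28.3], [-27.8, 27.9]]
u 9.07 v 0.05 h 94.72 mm yaw -14.08 F [ 1.41 -2.11  8.14] [-0.42 -0.36 -0.02] 0.545557169522841 7.001479044556618 16.4
```

Request:
play_rows(
  increments="0.03 0.02 -0.02 0 -0.3;0.02 0 0 0 -0.3;0 0 0 0 -0.3",
)

```text
clock: 16.65
position: [0.6088, 0.2224, 0.0947]
ee_rot: [-3.118, 0.384, 0.001]
force: [1.0, -1.3, 7.7]
width: 0.543
gripper_force: 7.0
```

```bash
python3 - <<'E'
from h import *
st();prof();st()
E
```

```text
u 9.03 v 0.10 h 94.70 mm yaw -14.06 F [ 1.05 -1.29  7.66] [-0.24 -0.12  0.01] 0.542634584250138 7.0018259435892105 16.65
-5 9.94 15 9.93 35 9.89 55 9.49 frame head s [76.4 76.7]
v edges [[-28.2, 28.3], [-28.2, 28.3], [-28.0, 28.3], [-27.8, 28.1]]
u 9.05 v 0.05 h 94.69 mm yaw -14.06 F [ 0.37 -0.77  7.7 ] [-0.34 -0.11 -0.02] 0.5415353992579184 7.001787051558495 16.7
```

Request:
play_rows(
  increments="0.01 0.01 -0.03 0 -0.3;0 0 0 0 -0.3;0 0 0 0 -0.3",
)

```text
clock: 16.95
position: [0.6088, 0.2223, 0.0947]
ee_rot: [-3.118, 0.384, 0.001]
force: [0.3, -1.1, 5.3]
width: 0.541
gripper_force: 7.0
```

```bash
python3 - <<'E'
from h import *
st();prof();st()
E
```

```text
u 9.04 v 0.01 h 94.68 mm yaw -14.05 F [ 0.31 -1.12  5.32] [-0.07 -0.22 -0.08] 0.5413221615720563 7.001669928431511 16.95
-5 9.94 15 9.96 35 9.9 55 9.47 frame head s [76.2 76.6]
v edges [[-28.2, 28.2], [-28.0, 28.1], [-28.2, 28.2], [-27.9, 28.0]]
u 9.04 v 0.07 h 94.71 mm yaw -14.05 F [ 1.6  -0.8   5.59] [-0.1  -0.16 -0.07] 0.5394450807295217 7.001756206154823 17.0
```

Foot on the ledge and back on the rails, lightly loaded. I'll relax the grip, then open slowly.

Request:
play_rows(
  increments="0 0 0 0 -0.3;0 0 0 0 -0.3",
  grip_force=3,
)

```text
clock: 17.17
position: [0.6088, 0.2223, 0.0945]
ee_rot: [-3.118, 0.384, 0.001]
force: [0.5, 0.1, 4.3]
width: 0.543
gripper_force: 3.0
```

Request:
play_rows(
  increments="0 0 0 0 0.12;0 0 0 0 0.16;0 0 0 0 0.2;0 0 0 0 0.25;0 0 0 0 0.3",
)

```text
clock: 17.58
position: [0.6089, 0.2218, 0.0941]
ee_rot: [3.118, -0.384, -0.001]
force: [0.1, -0.6, -1.2]
width: 0.642
gripper_force: 0.0
```

```bash
python3 - <<'E'
from h import *
st();prof();st()
E
```

```text
u 9.27 v -0.50 h 94.14 mm yaw -14.06 F [ 0.11 -0.61 -1.16] [ 0.04  0.01 -0.04] 0.6422982104758154 0.0 17.5833
-5 9.65 15 9.74 35 9.78 55 9.45 frame head s [76.3 76.7]
v edges [[-28.3, 28.3], [-28.1, 28.1], [-28.2, 28.2], [-27.9, 28.0]]
u 9.37 v -0.46 h 94.28 mm yaw -14.06 F [ 0.57 -1.04  0.63] [0.06 0.08 0.01] 0.6461339030595067 0.0 17.6333
```

Released and flat (n is back to 9.65). I'll open fully and retreat.

Request:
play_rows(
  increments="0 0 0 0 0.7;0 0 0 0 1;0 0 0 0 1;0 0 0 0 1;0 0 0 0 1",
)

```text
clock: 18.05
position: [0.6092, 0.2219, 0.0945]
ee_rot: [3.118, -0.385, 0.0]
force: [0.2, -0.7, 0.3]
width: 0.962
gripper_force: 0.0
```

Request:
play_rows(
  increments="0 0 -0.5 0 1;0 0 -1.5 0 1;0 0 -2.5 0 1;0 0 -3 0 1;0 0 -3 0 1",
)

```text
clock: 18.47
position: [0.6088, 0.2217, 0.2007]
ee_rot: [3.118, -0.384, -0.001]
force: [0.4, -0.4, -0.8]
width: 0.999
gripper_force: 0.0
```

Request:
play_rows(
  increments="-1.5 0 -3 0 1;-3 0 -3 0 1;-3 0 -2 0 1;-3 0 0 0 1;0 0 0 0 1",
)

```text
clock: 18.88
position: [0.5031, 0.2507, 0.2817]
ee_rot: [-3.116, 0.375, -0.001]
force: [-0.8, 0.7, -0.1]
width: 1.001
gripper_force: 0.0
```

```bash
python3 - <<'E'
from h import *
st();prof()
im=vision.get_image('wrist')
yaw=np.radians(-14.05);c,s=np.cos(yaw),np.sin(yaw);C,S=np.cos(np.radians(35)),np.sin(np.radians(35))
w,p=maskw(im,np.ones((420,560),bool))
u=((w[:,0]-.6)*c+(w[:,1]-.2245)*s)*1e3;v=(-(w[:,0]-.6)*s+(w[:,1]-.2245)*c)*1e3;h=w[:,2]*1e3-83.25
sl=u*C+h*S;n=-u*S+h*C
for a in range(-60,90,10):
    k=(sl>=a)&(sl<a+10)&(n>4)&(n<20)&(np.abs(v)<40)
    if k.sum()>20:
      b=k&(np.abs(v)<18);print(a,k.sum(),np.percentile(v[k],[.5,99.5]).round(1),np.median(n[b]).round(2))
t=vision.get_image('scene')
save('fin.png',np.hstack([cv2.resize(im['frame'],(400,300)),cv2.resize(t['frame'][225:345,255:415],(400,300),interpolation=cv2.INTER_CUBIC)]))
E
```

```text
u -100.38 v 1.89 h 281.66 mm yaw -13.73 F [-0.84  0.72 -0.11] [0.11 0.08 0.01] 1.0009713023345197 0.0 18.8833
-5 9.45 15 9.83 35 9.78 55 9.47 frame head s [75.4 76.1]
v edges [[-28.6, 244.0], [-28.7, 248.3], [-28.4, 28.9], [-27.7, 28.5]]
-50 547 [-27.2  27.1] 12.21
-40 356 [-28.1  28. ] 9.45
-30 458 [-28.3  28.4] 9.89
-20 474 [-28.3  28.4] 9.72
-10 520 [-28.   28.3] 9.57
0 475 [-24.5  24.6] 9.44
10 491 [-24.4  24.4] 9.38
20 544 [-24.6  24.7] 9.95
30 644 [-28.6  28.6] 9.78
40 726 [-28.7  28.7] 9.75
50 783 [-28.7  28.5] 9.5
60 848 [-28.9  28.7] 9.56
70 688 [-28.4  28.7] 7.9
```

View pics/fin.png

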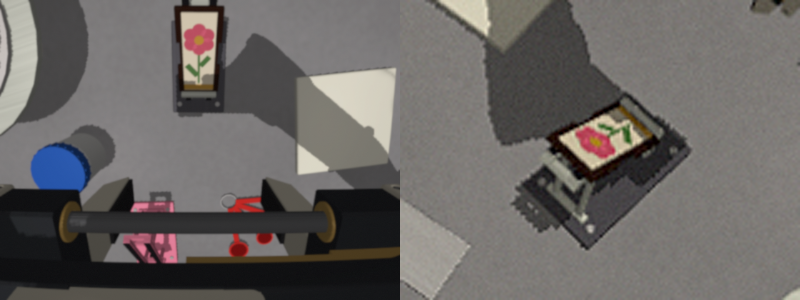

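The plaque stands centred and straight, flat on the rails, gold band down at the ledge (px (198,88) in the left view). I'm handing in.

```bash
python3 -c "
from cell import job
print(job.sign_off())"
```

```text
the job is handed in; nothing more can be done
None
```

The plaque is on the empty easel with its picture outwards, gold band at the bottom, foot on the ledge and back flat on the rails, centred and straight in the last check; the job is handed in at about 19 s.

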